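# Eject the charged scanner battery from the push-push dock

## Task

Take the charged battery pack, the one with the green cap, out of the charging dock: press it down until its latch lets go, firmly but without ramming it hard onto its end stop, let it spring up and draw it out. Set it down standing upright in the wooden tray, without dropping it. Leave the two orange packs latched in the dock and the amber vase and the little jar where they are.

Things in the scene. Friction and masses are not known exactly. Their poses are not given: they have to be found in the camera images.
- pack_green: Charged battery pack: dark grey body 44 x 24 mm, 80 mm tall, green band and a green cap (30 x 14 mm, 20 mm tall) on top; about 150 g. Origin: centre of its underside; x the 44 mm way, y the 24 mm way, z up. Starts latched in one of the dock's wells, yawed like the dock, underside 21 mm above the dock's underside: body top level with the deck, only the cap stands proud. A hook stops it being pulled out.
- green_cap (a point): Centre of the top of the green cap, 100 mm above the pack's underside: press here. A spring resists with 3 to 6 N. The hook lets go 3.5 to 10.5 mm down (differs by well, cannot be seen); a rigid stop follows 1.6 mm further; 12 to 15 N shows it is reached, over 35 N on the dock, pressing or pulling, does harm.
- green_base (a point): Centre of the green pack's underside. Once the hook has let go and the press is taken away, it rises to 28 mm above its latched height and rests there loosely on the spring, to be drawn straight up. Pressed too little, the pack stays latched and can be pressed again.
- pack_orange_a: Battery pack still charging, same shape but with orange band and cap; latched in another well in the same way. Leave it latched. Origin: centre of its underside.
- pack_orange_b: The other pack still charging, with orange band and cap; latched in the remaining well. Leave it latched. Origin: centre of its underside.
- dock: The black charging dock with a thin brass line on its front, fixed on the credenza: 102 mm (its x) by 236 mm (its y), flat deck 101 mm above its underside. Origin: on its underside, below the middle well; the body reaches from x = -40 to 62 mm and y = -118 to 118 mm. Wells, each 47 x 27 mm, are centred at y = -72, 0 and 72 mm, x = 0.
- tray: A shallow wooden tray with a grey felt floor, fixed: 130 mm (its x) by 190 mm (its y) outside, walls 6 mm thick and 18 mm high. Origin: centre of its underside; its inner floor lies 6 mm above it.
- vase: An amber glass vase, loose, 130 mm tall, 72 mm across, beyond the work. Origin: centre of its underside.
- jar: A little terracotta jar, loose, 60 mm tall, 62 mm across, between the robot and the work. Origin: centre of its underside.
Things that resemble listed ones, but are neither listed nor needed, are in the scene too. Leave any red look-alike of the pack_green alone.

How it is judged (in metres and radians):
On the way, in this order (a step that is already met when the one before it is completed fails the run):
1. the green pack is pressed by the robot at least 2.5 mm deeper than its latched height (z of pack_green in the frame of dock below 0.0185 m and contact force between the fingers and pack_green above 1 N and x of pack_green in the frame of dock between -0.01 and 0.01 m), for 0.05 s.
2. the green pack has sprung up at least 15 mm above its latched height, still in its well (z of pack_green in the frame of dock between 0.036 and 0.101 m and angle between pack_green's own z axis and vertical below 0.2 rad), for 0.1 s.
At the end, for the whole second after the job is handed in: The green pack stands upright (within 0.1 rad) and at rest on the tray's floor (underside less than 10 mm above the tray's underside, its centre within 55 mm of the tray's centre along x and 85 mm along y); both orange packs are within 6 mm of where they started, the vase and the jar within 30 mm (x of pack_green in the frame of tray between -0.055 and 0.055 m and y of pack_green in the frame of tray between -0.085 and 0.085 m and z of pack_green in the frame of tray below 0.01 m and angle between pack_green's own z axis and vertical below 0.1 rad and linear speed of pack_green below 0.02 m/s and distance of each of pack_orange_a, pack_orange_b from where it was at the start of the episode below 0.006 m and distance of each of vase, jar from where it was at the start of the episode below 0.03 m); the robot touches nothing.
It fails at once if the green pack is forced against the dock with more than 35 N (contact force between pack_green and dock above 35 N).
It fails at once if the green pack is dropped (moves faster than 0.5 m/s with no finger on it) (linear speed of pack_green above 0.5 m/s and contact force between the fingers and pack_green below 0.2 N).
It fails at once if an orange pack is unlatched (moves more than 12 mm) (distance of any of pack_orange_a, pack_orange_b from where it was at the start of the episode above 0.012 m).
It fails at once if the vase or the jar is knocked over (angle between any of vase, jar's own z axis and vertical above 0.5 rad).
It also fails if it takes over 54 s, if anything falls off the work surface, if the arm or the gripper's body presses on something with over 40 N, if the wrist force passes 120 N, or if a joint passes its speed limit or range.

## Robot

A 7-joint arm with a two-finger parallel gripper is mounted at the origin on the work surface. World frame = base frame: x ahead of the robot, y to its left, z up, the work surface at z = 0. Lengths are in mm, angles in rad, forces in N, time in s.
With the tool pointing down it reaches from about 400 to 875 mm from the base axis. Payload 4.4 kg.
Tool frame: the origin (TCP) lies at the very end of the fingers, on their centre line; the grasp point (between the pads) lies 19 mm behind it (ctrl.grasp_offset is the distance from the TCP to the grasp point, in mm); z points along the fingers, y is the line along which they close (so a half turn about z gives the same grasp; the last joint's range is limited). The gripper opens to 85 mm and grips with 20 to 120 N. Pads are 22 mm wide; open, the fingers measure 114 mm over their backs; the gripper's body (76 mm by 85 mm) begins 54 mm behind the grasp point. The pads swing forward as they close: fully open they stand 13 mm farther back than shut.
Start: joints at [1.179, 0.628, 0.038, 1.517, -0.027, 0.996, -0.02], TCP at [208.071, -615.812, 231.313] pointing down, gripper open.
Joint ranges: [-3.06, 3.06], [-0.37, 2.12], [-1.25, 1.32], [0.18, 2.47], [-1.1, 4.24], [0.23, 1.98], [-2.94, 2.94]. Speed limits (rad/s): [2.57, 2.57, 3.14, 3.14, 3.14, 3.14, 3.14].

## Interface

Orientations are given as [roll, pitch, yaw] about the fixed x, y, z axes, in that order (R = Rz(yaw) Ry(pitch) Rx(roll)).
In Python, from cell import status, cams, ctrl gives the robot as it stands.
- The arm moves only by the tool move_arm, never from a script. Its argument "plan" is a list of rows, each a list of 3 entries, a list of its own where there are three numbers: the shift along the world's x, y, z in mm, then the turn, a rotation vector about the world's x, y, z in degrees, then the opening, from 0 (shut) to 1 (fully open). In form: [[[x, y, z], [wx, wy, wz], gripper], ...]. A call has 1 to 10 rows; each row shifts and turns the commanded pose from where the row before left it; what a row does not reach is not made up. A row lasts 1/8 s, in which the tool goes at most 62.5 mm and 10.7 degrees, less where a joint would pass 70% of its speed; a pose out of reach is approached as far as the arm can. A call with a gripper value outside its range is refused whole. The fingers move at their own pace and stop on an object; the grip force is fixed at half the most. Time passes only in rows, so rows that do not move let the fingers close. It gives the time, the measured TCP pose, the force, the opening and the grip force at its end, in the units of the state.
- status.read_state(): the state, without advancing time (a new reading comes with each control period).
- cams.get_image(name): name is "scene" or "top" or "wrist"; returns the picture (480x640x3 uint8, blue, green, red); there is no depth.
- cams.camera_params(name): a dict with "K" (3x3 intrinsics, pixels), "k1" (the pictures are not rectified: a ray, as slopes to the right and down, at radius r is drawn at 1 + k1 r^2 times it, then the intrinsics apply), "pose" (4x4, takes a point from camera to world coordinates); the wrist camera has in their place "tool_from_camera" (4x4, takes a point from camera to tool coordinates, whose origin is the TCP and whose axes are the flange's). Camera axes: x right, y down, z forward; pixel columns grow to the right and rows downward; lengths in mm; the calibration is good to about 2 mm. A picture is of the moment at which its call begins: read the wrist's pose just before it. camera_params takes no time and is no camera call.
- ctrl.finish_job(): hands the job in; it is judged then, once.
The state is a dict: "clock": time; "qpos": joint angles; "qd": joint speeds; "tau": joint torques, N m; "eef_pos": TCP position; "tool_rot": TCP orientation; "force": force on the tool from outside, world axes, zero at the start; "torque": the same for the moment, N m; "width": finger opening in mm; "gripper_force": force on a finger pad.
Only numpy, scipy, OpenCV 4.12 (cv2) and the standard library are available. Lean on these libraries where they do the work, as an engineer would, in place of code of your own. Each camera call takes 0.05 s, during which the arm holds its last target. There are 200 camera calls.

## Working session

There is one attempt and no reset: what is moved stays moved. The work goes in short steps, Python scripts to look and compute and a tool call to move; the robot and the scene stay as the last step left them, time stands still between calls to the robot, and variables do not carry over. Pictures are saved under pics/ and viewed, at most 10 in all, crops included, and the job is handed in when it is done.

Besides the shell and the picture viewer there is one more tool, called after "Call:" as a command line: name --argument value ..., lists and objects as JSON in quotes. move_arm: Moves the arm, as the interface text tells. Its arguments: {"type":"object","properties":{"plan":{"type":"array","items":{"type":"array"}}},"required":["plan"]}

```bash
mkdir -p pics
python3 - <<'E'
from cell import status,cams,ctrl
import cv2,numpy as np
s=status.read_state();print({k:np.round(v,3).tolist() for k,v in s.items()},ctrl.grasp_offset)
a=[]
for n in("scene","top"):
    im=cams.get_image(n);cv2.imwrite(f"pics/{n}0.png",im)
    p=cams.camera_params(n);print(n,p["K"],p["k1"],np.round(p["pose"],3).tolist())
p=cams.camera_params("wrist");print(p)
E
```

```text
{'clock': 0.0, 'qpos': [1.179, 0.629, 0.038, 1.518, -0.027, 0.996, -0.02], 'qd': [0.0, -0.002, -0.0, 0.001, 0.0, -0.0, -0.001], 'tau': [0.0, -56.341, 1.226, -19.345, 0.011, 0.01, -0.0], 'eef_pos': [207.874, -615.181, 230.393], 'tool_rot': [-3.14, 0.0, 0.326], 'force': [-0.304, 1.176, 0.178], 'torque': [0.008, -0.027, 0.021], 'gripper_force': 0.0, 'width': 85.49} 18.700000000000003
scene [[503.046362     0.         312.08962075]
 [  0.         503.046362   247.28020584]
 [  0.           0.           1.        ]] -0.05778010962372286 [[-0.695, 0.392, -0.602, 1057.77], [0.718, 0.407, -0.565, 427.159], [0.024, -0.825, -0.564, 542.748], [0.0, 0.0, 0.0, 1.0]]
top [[458.09817195   0.         318.99027468]
 [  0.         458.09817195 239.59803277]
 [  0.           0.           1.        ]] -0.03654070661701295 [[-0.026, -0.987, 0.161, 466.568], [-1.0, 0.026, -0.0, 8.318], [-0.004, -0.161, -0.987, 856.092], [0.0, 0.0, 0.0, 1.0]]
{'K': array([[382.67081728,   0.        , 316.64236531],
       [  0.        , 382.67081728, 244.44527735],
       [  0.        ,   0.        ,   1.        ]]), 'k1': -0.0608662279344656, 'tool_from_camera': array([[ 1.23717984e-04, -9.58080575e-01, -2.86498859e-01,
         7.18443803e+01],
       [ 9.99999715e-01, -9.50176802e-05,  7.49575558e-04,
         1.65641343e+00],
       [-7.45376239e-04, -2.86498870e-01,  9.58080290e-01,
        -1.42131590e+02],
       [ 0.00000000e+00,  0.00000000e+00,  0.00000000e+00,
         1.00000000e+00]])}
```

View pics/scene0.png

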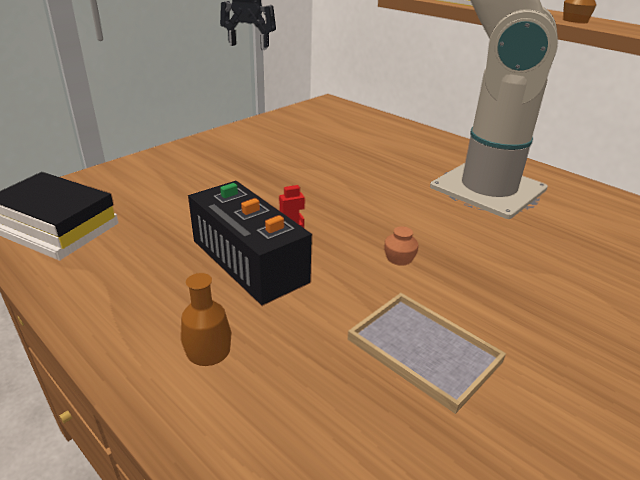

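View pics/top0.png

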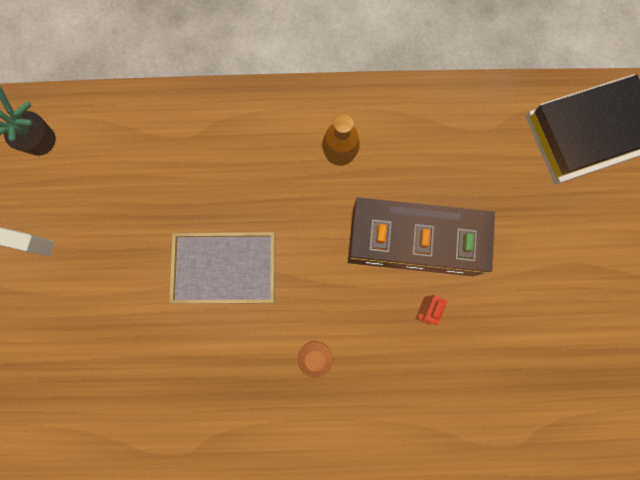

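The top view shows the green cap at (470,242), in the dock's right well. The orange caps are at (382,232) and (426,238), and a red look-alike stands outside the dock at (433,310). The vase is at (342,140), the jar at (315,358) and the tray at (223,268). The pack meant is the green one at (470,242), as it is the only green cap in a well. I'll confirm that in a crop and measure.

```bash
cat > h.py <<'E'
from cell import status,cams,ctrl
import cv2,numpy as np
from scipy.spatial.transform import Rotation as R
def cam(n):
    p=cams.camera_params(n)
    if n=="wrist":
        s=status.read_state();T=np.eye(4);T[:3,:3]=R.from_euler("xyz",s["tool_rot"]).as_matrix();T[:3,3]=s["eef_pos"];T=T@p["tool_from_camera"]
    else:T=p["pose"]
    return p["K"],p["k1"],np.array(T)
def ray(c,px):
    K,k,T=c
    d=cv2.undistortPoints(np.array([[px]],float),K,np.array([k,0,0,0.]))[0,0]
    return T[:3,3],T[:3,:3]@[d[0],d[1],1]
def plane(c,px,z):
    o,d=ray(c,px);return o+d*(z-o[2])/d[2]
def blobs(im,lo,hi,amin=30):
    m=cv2.inRange(cv2.cvtColor(im,cv2.COLOR_BGR2HSV),lo,hi)
    cs,_=cv2.findContours(m,cv2.RETR_EXTERNAL,cv2.CHAIN_APPROX_NONE)
    return sorted([c for c in cs if cv2.contourArea(c)>amin],key=cv2.contourArea,reverse=True)
GREEN=((50,90,60),(80,255,255));ORANGE=((8,190,190),(16,255,255))
E
python3 - <<'E'
from h import *
im=cv2.imread("pics/top0.png");c=cam("top")
for nm,lo,hi in(("green",*GREEN),("orange",*ORANGE)):
    for b in blobs(im,lo,hi)[:4]:
        r=cv2.minAreaRect(b);print(nm,cv2.contourArea(b),np.round(r[0]),np.round(plane(c,r[0],121)),[np.round(r[1]),r[2]])
for p in [(357,199),(495,212),(493,271),(349,262)]: print("dock",p,np.round(plane(c,p,101)))
for p in [(173,234),(273,234),(273,302),(171,302)]: print("tray",np.round(plane(c,p,18)))
for n,p,z in (("vase",(343,124),130),("jar",(315,360),50),("red",(436,308),90)): print(n,np.round(plane(c,p,z)))
x=cv2.resize(im[180:340,340:520],None,fx=4,fy=3.7,interpolation=cv2.INTER_CUBIC);cv2.imwrite("pics/crop.png",x)
E
```

```text
green 62.0 [470. 241.] [ 577. -237.  121.] [array([14.,  5.]), 90.0]
green 51.5 [ 21. 109.] [831. 522. 121.] [array([ 4., 19.]), 51.34019470214844]
green 44.5 [  3. 100.] [849. 555. 121.] [array([24.,  4.]), 63.43495178222656]
green 38.5 [ 10. 131.] [791. 537. 121.] [array([ 5., 14.]), 0.0]
orange 74.0 [426. 237.] [ 586. -166.  121.] [array([ 7., 16.]), 4.763641834259033]
dock (357, 199) [657. -58. 101.]
dock (495, 212) [ 629. -291.  101.]
dock (493, 271) [ 529. -279.  101.]
dock (349, 262) [551. -41. 101.]
tray [621. 280.  18.]
tray [616.  93.  18.]
tray [490.  94.  18.]
tray [495. 281.  18.]
vase [780. -37. 130.]
jar [389.  20.  50.]
red [ 471. -183.   90.]
```

View pics/crop.png

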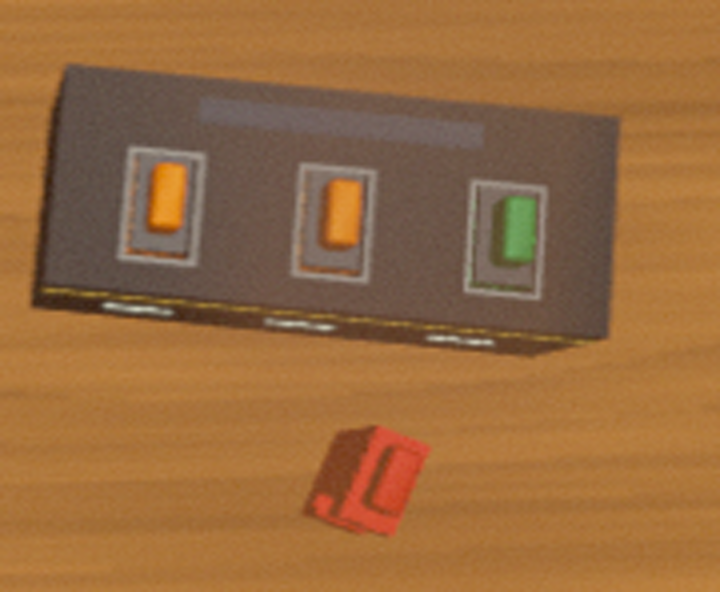

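The crop confirms it: the green cap sits in the right-hand well and the red pack stands loose in front of the dock. The points fit: the dock comes out near 102 x 236 mm with yaw about -6.5°, and the caps are 72 mm apart. Next I'll hover above the green cap with the fingers shut.

Call:
move_arm --plan '[[[37,38,0],[0,0,-2.5],0],[[37,38,0],[0,0,-2.5],0],[[37,38,0],[0,0,-2.5],0],[[37,38,0],[0,0,-2.5],0],[[37,38,0],[0,0,-2.5],0],[[37,38,0],[0,0,-2.5],0],[[37,38,0],[0,0,-2.5],0],[[37,38,0],[0,0,-2.5],0],[[37,38,0],[0,0,-2.5],0],[[36,36,0],[0,0,-2.5],0]]'

```text
clock: 1.35
eef_pos: [578.0, -236.1, 231.0]
tool_rot: [-3.141, 0.001, -0.112]
force: [0.6, -0.1, 0.2]
width: -0.0
gripper_force: 0.0
```

Call:
move_arm --plan '[[[0,0,0],[0,0,0],0],[[0,0,0],[0,0,0],0],[[0,0,0],[0,0,0],0]]'

```text
clock: 1.72
eef_pos: [575.8, -239.6, 231.2]
tool_rot: [3.141, 0.001, -0.113]
force: [0.2, -0.5, -0.5]
width: 0.3
gripper_force: 0.0
```

```bash
cat > look.py <<'E'
from h import *
import sys
s=status.read_state();c=cam("wrist");im=cams.get_image("wrist");cv2.imwrite("pics/"+sys.argv[1],im)
print({k:np.round(s[k],2).tolist() for k in("clock","eef_pos","tool_rot","force","width")})
for nm,(lo,hi) in(("g",GREEN),("o",ORANGE)):
    for b in blobs(im,lo,hi,80)[:3]:
        r=cv2.minAreaRect(b);print(nm,cv2.contourArea(b),[np.round(plane(c,p,121),1).tolist() for p in [r[0],*cv2.boxPoints(r)]],np.round(r[0]))
E
python3 look.py w1.png
```

```text
{'clock': 1.72, 'eef_pos': [575.79, -239.57, 231.24], 'tool_rot': [3.14, 0.0, -0.11], 'force': [0.19, -0.48, -0.53], 'width': 0.3}
g 833.0 [[577.9, -239.9, 121.0], [594.3, -235.3, 121.0], [592.8, -248.1, 121.0], [561.0, -244.6, 121.0], [562.5, -231.4, 121.0]] [314. 238.]
o 721.0 [[586.0, -169.2, 121.0], [600.9, -164.7, 121.0], [600.1, -177.7, 121.0], [570.7, -173.7, 121.0], [571.4, -160.3, 121.0]] [210. 238.]
o 680.0 [[595.2, -98.4, 121.0], [609.7, -93.8, 121.0], [609.7, -107.1, 121.0], [580.3, -103.0, 121.0], [580.1, -89.3, 121.0]] [109. 236.]
```

View pics/w1.png

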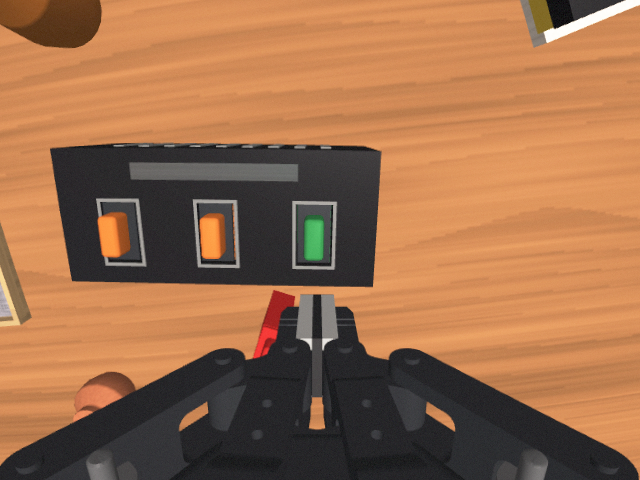

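The wrist view shows the green cap at (314,238), at world (578,-240), with the orange caps to its left at (210,238) and (109,236). The 30 x 13 mm size fits. I'll go down to just above the cap.

Call:
move_arm --plan '[[[2,0,-26],[0,0,-0.6],0],[[0,0,-26],[0,0,0],0],[[0,0,-26],[0,0,0],0],[[0,0,-20],[0,0,0],0],[[0,0,-5],[0,0,0],0],[[0,0,0],[0,0,0],0],[[0,0,0],[0,0,0],0]]'

```text
clock: 2.65
eef_pos: [579.6, -238.4, 129.4]
tool_rot: [3.141, -0.002, -0.122]
force: [0.4, -1.0, -0.2]
width: -0.1
gripper_force: 0.0
```

Call:
move_arm --plan '[[[0,0,-2],[0,0,0],0],[[0,0,-2],[0,0,0],0],[[0,0,-2],[0,0,0],0],[[0,0,-1],[0,0,0],0],[[0,0,0],[0,0,0],0]]'

```text
clock: 3.28
eef_pos: [579.0, -237.9, 121.4]
tool_rot: [3.142, 0.0, -0.121]
force: [-0.5, -0.0, 1.8]
width: 0.3
gripper_force: 1.0
```

Call:
move_arm --plan '[[[0,0,-1],[0,0,0],0],[[0,0,-1],[0,0,0],0],[[0,0,-1],[0,0,0],0],[[0,0,0],[0,0,0],0]]'

```text
clock: 3.78
eef_pos: [579.0, -237.9, 118.2]
tool_rot: [3.142, 0.0, -0.121]
force: [-0.7, -0.8, 4.1]
width: 0.0
gripper_force: 1.8
```

Call:
move_arm --plan '[[[0,0,-1],[0,0,0],0],[[0,0,-1],[0,0,0],0],[[0,0,0],[0,0,0],0]]'

```text
clock: 4.15
eef_pos: [579.0, -237.8, 116.2]
tool_rot: [-3.142, 0.0, -0.121]
force: [-1.4, -0.4, 3.1]
width: -0.1
gripper_force: 1.7
```

Call:
move_arm --plan '[[[0,0,-1],[0,0,0],0],[[0,0,0],[0,0,0],0]]'

```text
clock: 4.4
eef_pos: [579.0, -237.8, 115.2]
tool_rot: [3.142, 0.0, -0.121]
force: [-2.0, -0.5, 3.2]
width: 0.0
gripper_force: 1.8
```

Call:
move_arm --plan '[[[0,0,-1],[0,0,0],0],[[0,0,0],[0,0,0],0]]'

```text
clock: 4.65
eef_pos: [579.0, -237.8, 114.1]
tool_rot: [-3.142, 0.0, -0.121]
force: [-0.8, 1.3, 2.8]
width: 0.1
gripper_force: 1.6
```

Call:
move_arm --plan '[[[0,0,-1],[0,0,0],0],[[0,0,0],[0,0,0],0]]'

```text
clock: 4.9
eef_pos: [579.0, -237.8, 113.1]
tool_rot: [-3.142, 0.0, -0.121]
force: [-1.8, 0.0, 3.5]
width: 0.2
gripper_force: 1.6
```

Call:
move_arm --plan '[[[0,0,-1],[0,0,0],0],[[0,0,0],[0,0,0],0]]'

```text
clock: 5.15
eef_pos: [579.1, -237.9, 112.8]
tool_rot: [3.142, -0.0, -0.121]
force: [-2.6, -0.0, 7.1]
width: 0.0
gripper_force: 3.6
```

Call:
move_arm --plan '[[[0,0,-0.5],[0,0,0],0],[[0,0,0],[0,0,0],0]]'

```text
clock: 5.4
eef_pos: [579.1, -237.9, 112.8]
tool_rot: [3.142, -0.0, -0.121]
force: [-3.7, 1.8, 9.8]
width: -0.1
gripper_force: 5.0
```

Call:
move_arm --plan '[[[0,0,-0.5],[0,0,0],0],[[0,0,0],[0,0,0],0]]'

```text
clock: 5.65
eef_pos: [579.1, -237.9, 112.7]
tool_rot: [3.142, -0.001, -0.121]
force: [-3.9, 0.8, 13.3]
width: 0.0
gripper_force: 6.4
```

The force has reached 13 N with no further travel, so the pack is on the stop. I'll rise gently with the pack following, then go up to look with the fingers open.

Call:
move_arm --plan '[[[0,0,5],[0,0,0],0],[[0,0,6],[0,0,0],0],[[0,0,6],[0,0,0],0],[[0,0,6],[0,0,0],0],[[0,0,6],[0,0,0],0],[[0,0,8],[0,0,0],0],[[0,0,12],[0,0,0],0],[[0,0,24],[0,0,0],0],[[0,0,24],[0,0,0],0],[[0,0,24],[0,0,0],0]]'

```text
clock: 6.9
eef_pos: [579.2, -237.9, 233.7]
tool_rot: [3.141, -0.001, -0.121]
force: [0.7, -1.3, 0.0]
width: -0.1
gripper_force: 0.0
```

Call:
move_arm --plan '[[[0,0,10],[0,0,0],0.6],[[0,0,0],[0,0,0],0.6],[[0,0,0],[0,0,0],0.6]]'

```text
clock: 7.28
eef_pos: [578.5, -237.5, 241.3]
tool_rot: [-3.141, 0.002, -0.121]
force: [0.1, -0.3, 0.4]
width: 51.0
gripper_force: 0.0
```

```bash
sed -i 's/,121)/,float(sys.argv[2]) if nm=="g" else 121)/' look.py; python3 look.py w2.png 149
```

```text
{'clock': 7.28, 'eef_pos': [578.47, -237.49, 241.32], 'tool_rot': [-3.14, 0.0, -0.12], 'force': [0.07, -0.29, 0.36], 'width': 51.04}
g 942.5 [[574.3, -239.3, 149.0], [590.9, -234.9, 149.0], [589.4, -247.5, 149.0], [557.0, -243.8, 149.0], [558.6, -230.8, 149.0]] [317. 254.]
g 130.5 [[600.1, -242.4, 149.0], [602.9, -232.1, 149.0], [600.4, -253.1, 149.0], [597.2, -252.8, 149.0], [599.8, -231.7, 149.0]] [317. 214.]
o 656.0 [[586.0, -169.1, 121.0], [600.8, -164.7, 121.0], [599.9, -177.6, 121.0], [570.8, -173.5, 121.0], [571.7, -160.2, 121.0]] [217. 238.]
o 622.0 [[595.0, -98.2, 121.0], [609.5, -93.7, 121.0], [609.3, -107.1, 121.0], [580.1, -102.8, 121.0], [580.2, -89.0, 121.0]] [120. 237.]
```

View pics/w2.png

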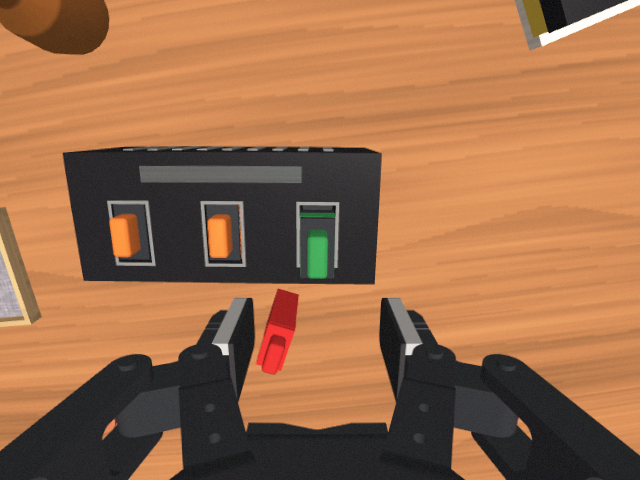

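The pack has sprung up: its cap at (317,254) and the green band at (317,214) now stand out of the well. I'll go down over the body with the fingers half open.

Call:
move_arm --plan '[[[-1,-1,-25],[0,0,0],0.6],[[0,0,-25],[0,0,0],0.6],[[0,0,-25],[0,0,0],0.6],[[0,0,-25],[0,0,0],0.6],[[0,0,-20],[0,0,0],0.6],[[0,0,-10],[0,0,0],0.6],[[0,0,-5],[0,0,0],0.6],[[0,0,0],[0,0,0],0.6]]'

```text
clock: 8.32
eef_pos: [578.1, -238.9, 107.4]
tool_rot: [3.142, -0.0, -0.121]
force: [-0.1, 0.1, 0.0]
width: 51.1
gripper_force: 0.0
```

```bash
python3 look.py w3.png 149
```

```text
{'clock': 8.32, 'eef_pos': [578.14, -238.87, 107.35], 'tool_rot': [3.14, -0.0, -0.12], 'force': [-0.14, 0.11, 0.01], 'width': 51.06}
g 4127.5 [[578.2, -239.7, 149.0], [559.4, -230.2, 149.0], [596.7, -235.5, 149.0], [595.1, -248.3, 149.0], [557.6, -244.4, 149.0]] [313. 376.]
g 923.0 [[606.6, -243.6, 149.0], [605.6, -233.6, 149.0], [610.4, -234.5, 149.0], [607.5, -253.5, 149.0], [602.6, -252.9, 149.0]] [314. 291.]
o 593.0 [[591.3, -171.6, 121.0], [577.2, -157.0, 121.0], [607.7, -168.6, 121.0], [604.3, -185.0, 121.0], [573.7, -174.6, 121.0]] [131. 319.]
```

View pics/w3.png

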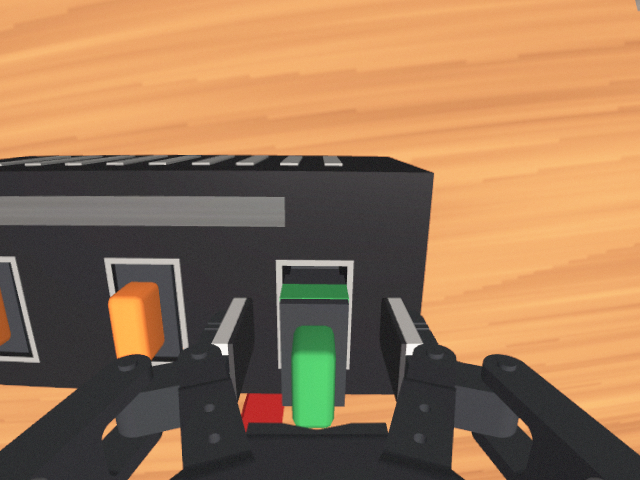

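The pack body, columns 281–347 with the cap at (313,376), is centred between the fingers at about 316, within 1 mm. I'll close.

Call:
move_arm --plan '[[[0,0.6,0],[0,0,0],0.4],[[0,0,0],[0,0,0],0.3],[[0,0,0],[0,0,0],0.1],[[0,0,0],[0,0,0],0],[[0,0,0],[0,0,0],0]]'

```text
clock: 9.0
eef_pos: [578.4, -238.2, 107.6]
tool_rot: [3.142, -0.001, -0.121]
force: [0.4, -0.2, 1.9]
width: 22.8
gripper_force: 60.0
```

Gripped, with the width close to the body's 24 mm. I'll draw it straight up gently.

Call:
move_arm --plan '[[[0,0,3],[0,0,0],0],[[0,0,5],[0,0,0],0],[[0,0,8],[0,0,0],0],[[0,0,8],[0,0,0],0]]'

```text
clock: 9.5
eef_pos: [577.7, -238.2, 131.9]
tool_rot: [-3.142, 0.001, -0.121]
force: [-0.1, 1.5, -1.1]
width: 22.6
gripper_force: 59.6
```

Call:
move_arm --plan '[[[0,0,12],[0,0,0],0],[[0,0,14],[0,0,0],0],[[0,0,14],[0,0,0],0],[[0,0,14],[0,0,0],0],[[0,0,14],[0,0,0],0],[[0,0,14],[0,0,0],0],[[0,0,14],[0,0,0],0],[[0,0,0],[0,0,0],0]]'

```text
clock: 10.5
eef_pos: [578.9, -238.6, 228.7]
tool_rot: [3.141, -0.003, -0.121]
force: [0.2, 0.1, -0.9]
width: 22.6
gripper_force: 59.6
```

```bash
python3 look.py w4.png 240
python3 - <<'E'
from h import *
im=cams.get_image("scene");cv2.imwrite("pics/s4.png",im)
im[:, :]=im
w=cv2.imread("pics/w4.png");cv2.imwrite("pics/both.png",cv2.resize(np.hstack([w,im]),(800,300)))
E
```

```text
{'clock': 10.5, 'eef_pos': [578.86, -238.58, 228.75], 'tool_rot': [3.14, -0.0, -0.12], 'force': [0.24, 0.07, -0.87], 'width': 22.59}
g 4074.0 [[557.7, -238.2, 240.0], [581.0, -232.5, 240.0], [579.0, -249.2, 240.0], [531.8, -244.4, 240.0], [534.1, -226.0, 240.0]] [317. 375.]
g 943.5 [[594.2, -242.5, 240.0], [598.7, -230.4, 240.0], [596.0, -255.3, 240.0], [589.6, -254.8, 240.0], [592.3, -229.6, 240.0]] [317. 291.]
o 719.0 [[586.0, -169.1, 121.0], [600.6, -164.5, 121.0], [599.8, -177.7, 121.0], [570.9, -173.8, 121.0], [571.7, -160.3, 121.0]] [211. 244.]
o 114.5 [[595.2, -98.4, 121.0], [609.8, -94.0, 121.0], [609.7, -107.3, 121.0], [580.3, -103.0, 121.0], [580.2, -89.2, 121.0]] [110. 243.]
```

View pics/both.png

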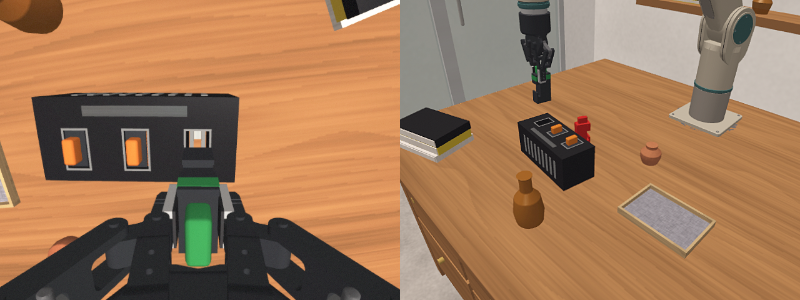

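The pack is out and upright in the grip in both views, the well is empty, and both orange caps are unmoved. I'll carry it to the tray centre at (555,187), with its underside about 170 mm up.

Call:
move_arm --plan '[[[-1,20,0],[0,0,0],0],[[-2,35,0],[0,0,0],0],[[-2,45,0],[0,0,0.5],0],[[-3,50,0],[0,0,0.5],0],[[-3,50,0],[0,0,1],0],[[-3,50,0],[0,0,1],0],[[-3,50,0],[0,0,1],0],[[-3,50,0],[0,0,1],0],[[-2,45,0],[0,0,0.5],0],[[-2,30,0],[0,0,0],0]]'

```text
clock: 11.85
eef_pos: [552.0, 191.3, 226.7]
tool_rot: [-3.14, 0.002, -0.021]
force: [-0.2, -0.7, -2.0]
width: 22.7
gripper_force: 59.6
```

Call:
move_arm --plan '[[[0,0,0],[0,0,0],0],[[0,0,-15],[0,0,0],0],[[0,0,-25],[0,0,0],0],[[0,0,-25],[0,0,0],0],[[0,0,-25],[0,0,0],0],[[0,0,-25],[0,0,0],0],[[0,0,-20],[0,0,0],0],[[0,0,-10],[0,0,0],0],[[0,0,-5],[0,0,0],0],[[0,0,0],[0,0,0],0]]'

```text
clock: 13.1
eef_pos: [554.2, 186.5, 77.3]
tool_rot: [3.141, -0.0, -0.026]
force: [0.3, -1.0, -0.3]
width: 23.1
gripper_force: 59.6
```

```bash
python3 look.py w5.png 90
python3 - <<'E'
from h import *
im=cams.get_image("scene")[200:480,240:600]
cv2.imwrite("pics/s5.png",cv2.resize(im,(720,560)))
E
```

```text
{'clock': 13.1, 'eef_pos': [554.17, 186.47, 77.35], 'tool_rot': [3.14, -0.0, -0.03], 'force': [0.32, -1.0, -0.29], 'width': 23.06}
g 4026.5 [[533.9, 184.9, 90.0], [556.3, 192.6, 90.0], [555.9, 176.0, 90.0], [508.9, 176.3, 90.0], [509.4, 194.7, 90.0]] [317. 375.]
g 910.5 [[570.1, 183.9, 90.0], [567.6, 196.6, 90.0], [573.9, 196.1, 90.0], [572.5, 171.3, 90.0], [566.1, 171.5, 90.0]] [317. 291.]
```

View pics/s5.png

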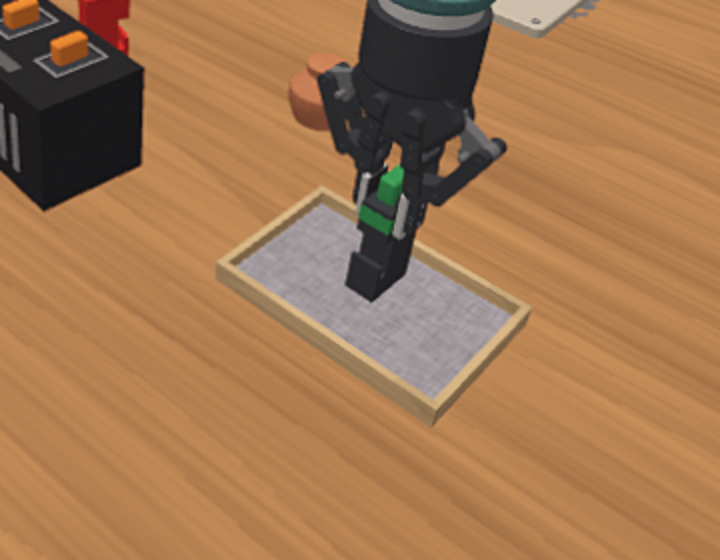

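The pack hangs upright over the middle of the felt, with its lower edge at about (375,290). I'll lower it until it touches.

Call:
move_arm --plan '[[[0,0,-4],[0,0,0],0],[[0,0,-3],[0,0,0],0],[[0,0,-2],[0,0,0],0],[[0,0,-1],[0,0,0],0],[[0,0,0],[0,0,0],0]]'

```text
clock: 13.82
eef_pos: [554.1, 186.8, 67.2]
tool_rot: [3.142, 0.0, -0.025]
force: [-0.5, 0.1, -1.3]
width: 22.8
gripper_force: 59.6
```

Call:
move_arm --plan '[[[0,0,-1],[0,0,0],0],[[0,0,-1],[0,0,0],0],[[0,0,0],[0,0,0],0]]'

```text
clock: 14.2
eef_pos: [554.3, 186.8, 65.7]
tool_rot: [-3.141, -0.001, -0.025]
force: [-0.5, -0.8, 2.0]
width: 22.7
gripper_force: 60.3
```

Call:
move_arm --plan '[[[0,0,-0.5],[0,0,0],0],[[0,0,0],[0,0,0],0]]'

```text
clock: 14.45
eef_pos: [554.5, 186.8, 65.6]
tool_rot: [-3.141, -0.001, -0.025]
force: [-0.8, -0.1, 7.1]
width: 22.6
gripper_force: 60.8
```

Call:
move_arm --plan '[[[0,0,0],[0,0,0],0.3],[[0,0,0],[0,0,0],0.4],[[0,0,0],[0,0,0],0.6],[[0,0,0],[0,0,0],0.6]]'

```text
clock: 14.95
eef_pos: [554.0, 186.8, 64.7]
tool_rot: [3.142, 0.0, -0.025]
force: [0.5, 0.2, 0.3]
width: 51.3
gripper_force: 0.0
```

Call:
move_arm --plan '[[[0,0,10],[0,0,0],0.6],[[0,0,20],[0,0,0],0.6],[[0,0,30],[0,0,0],0.6],[[0,0,40],[0,0,0],0.6],[[0,0,40],[0,0,0],0.6],[[0,0,20],[0,0,0],0.6],[[0,0,0],[0,0,0],0.6],[[0,0,0],[0,0,0],0.6]]'

```text
clock: 15.95
eef_pos: [553.4, 186.6, 224.2]
tool_rot: [3.141, 0.001, -0.025]
force: [0.5, -0.6, 0.1]
width: 51.5
gripper_force: 0.0
```

```bash
python3 look.py w6.png 106
python3 - <<'E'
from h import *
im=cams.get_image("scene")[150:480,150:600]
cv2.imwrite("pics/s6.png",cv2.resize(im,(750,550)))
E
```

```text
{'clock': 15.95, 'eef_pos': [553.39, 186.62, 224.15], 'tool_rot': [3.14, 0.0, -0.02], 'force': [0.52, -0.55, 0.09], 'width': 51.48}
g 775.0 [[552.7, 185.3, 106.0], [568.7, 191.5, 106.0], [568.4, 178.3, 106.0], [536.1, 178.9, 106.0], [536.4, 192.5, 106.0]] [316. 238.]
```

View pics/s6.png

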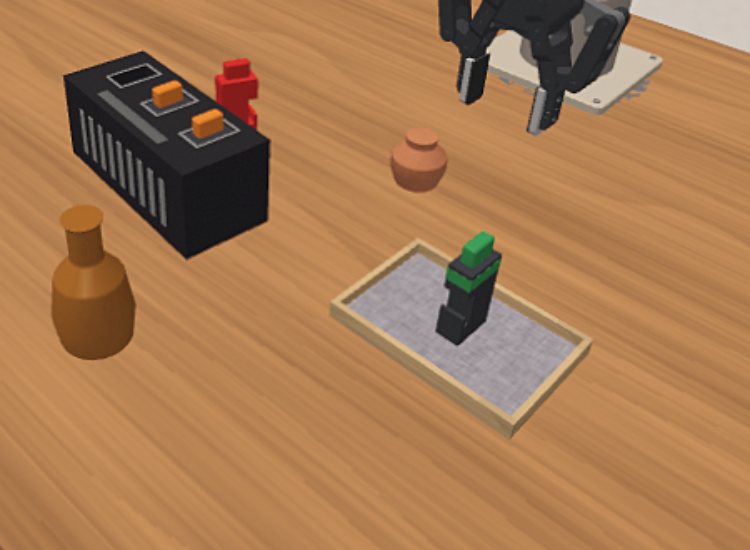

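The pack stands upright in the middle of the tray, with its cap at (478,250) in the crop. The orange packs, the vase and the jar have not moved, and the gripper is clear. I'll hand the job in.

```bash
python3 -c "from cell import ctrl;print(ctrl.finish_job())"
```

```text
the job is handed in; nothing more can be done
None
```

The green pack was pressed free, drawn out and set upright in the middle of the tray, with the orange packs, vase and jar left in place; the job was handed in at about 16 s, and no verdict came back.

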